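# Put the desk plants back on their saucers

## Robot

A 6-joint arm with a two-finger parallel gripper is mounted at the origin on the work surface. World frame = base frame: x ahead of the robot, y to its left, z up, the work surface at z = 0. Lengths are in m, angles in rad, forces in N, time in s.
With the tool pointing down it reaches from about 0.3 to 0.775 m from the base axis. Payload 14.6 kg.
Tool frame: the origin (TCP) lies at the very end of the fingers, on their centre line; the grasp point (between the pads) lies 19 mm behind it; z points along the fingers, y is the line along which they close (so a half turn about z gives the same grasp; the last joint's range is limited). The gripper opens to 94 mm and grips with 3 to 60 N. Pads are 16 mm wide; open, the fingers measure 119 mm over their backs; the gripper's body (75 mm by 177 mm) begins 78 mm behind the grasp point.
Start: joints at [-1.194, 0.3, 1.521, -0, 1.321, -0.067], TCP at [0.236, -0.497, 0.205] pointing down, gripper open.
Joint ranges: [-3.03, 3.03], [-0.79, 2.21], [0.23, 2.52], [-1.04, 4.18], [0, 3.07], [-2.55, 2.55]. Speed limits (rad/s): [2.22, 2.22, 2.57, 3.14, 3.14, 3.14].

## Interface

Orientations are given as [roll, pitch, yaw] about the fixed x, y, z axes, in that order (R = Rz(yaw) Ry(pitch) Rx(roll)).
In Python, from station import status, vision, order, silhouettes gives the robot as it stands. The module is installed in compiled form; this text tells all that it offers.
- The arm moves only by the shell command python3 -m pendant 'ROWS' [FORCE]. ROWS is JSON, one flat list of numbers, 7 for each row, row after row: the shift along the tool's x, y, z in units of 500 mm (1.0 is 500 mm), then the turn, a rotation vector about the tool's x, y, z in units of 90 degrees (1.0 is 90 degrees), then the opening, from -1 (shut) to 1 (fully open). A call has 1 to 12 rows; each row is the pose to reach, as a shift and turn from the pose commanded when the call began, along the tool's axes at that moment; what a row does not reach only later rows make up. A row lasts 1/10 s, in which the tool goes at most 50 mm and 8.59 degrees, less where a joint would pass 70% of its speed; a pose out of reach is approached as far as the arm can. A call with a number of a shift or a turn outside -1 to 1 is refused whole. A call with a gripper value outside its range is refused whole. The fingers move at their own pace and stop on an object; FORCE is the grip in N (left out, the last holds). Time passes only in rows, so rows that repeat a pose let the fingers close. It gives the time, the measured TCP pose, the force, the opening and the grip force at its end, in the units of the state.
- status.get_obs(): the state, without advancing time (a new reading comes with each control period).
- vision.camera(name): name is "scene" or "side" or "wrist"; returns a dict with "pixels" (420x560x3 uint8, red, green, blue), "K" (3x3 intrinsics, pixels), "R" (3x3) and "t" (3): a world point X has camera coordinates R X + t. Camera axes: x right, y down, z forward; pixel columns grow to the right and rows downward; lengths in m; the calibration is good to about 2 mm. The wrist camera is an equidistant fisheye: a pixel r from the principal point sees the ray r / f radians off the axis. A picture is of the moment at which its call begins. There is no depth.
- order.hand_in(): hands the job in; it is judged then, once.
Trained networks look in a picture, given as the dict that the camera call returned (one of the last four; its "shot" number tells which), for a name from the list of things; names that differ only in an ending like _2 or _b are one class to them, and where a whole thing is asked for, a point or a joint stands for the part that bears it (a point fixed in the world has none). Each returns a list of dicts, best first, with "score" (0 to 1); they miss things now and then, are a little off and sometimes report something else, mostly with a low value. They report only what shows in the picture. A call takes as long as a camera call.
- silhouettes(target, picture): "region" (420x560 bool, what is visible of it) and "extent" ([left, top, right, bottom] in pixels, round what is visible of it).
The state is a dict: "time_s": time; "qpos": joint angles; "joint_vel": joint speeds; "tau": joint torques, N m; "ee_pos": TCP position; "eef_rot": TCP orientation; "force": force on the tool from outside, world axes, zero at the start; "moment": the same for the moment, N m; "grip_width": finger opening in m; "grip_force": force on a finger pad.
Only numpy, scipy, OpenCV 4.12 (cv2) and the standard library are available. Lean on these libraries where they do the work, as an engineer would, in place of code of your own. Each camera call takes 0.05 s, during which the arm holds its last target. There are 200 camera calls.

## Task

Set each of the four potted plants upright into the terracotta saucer of its own shape and size, set down gently (not dropped) and standing flat on the saucer's floor, with the square and the oblong pot turned to line up with their saucers. Tip no pot over, and leave the mug and the computer mouse where they are.

Things in the scene. Friction and masses are not known exactly. Their poses are not given: they have to be found in the camera images.
- pot_large: large round terracotta plant pot with one ball cactus. Height 58 mm to the rim; rim band 64 mm in diameter, the top 16 mm of the pot; it tapers to a round foot of 48 mm; the cactus stands 27 mm above the rim and is 38 mm wide. Loose, 60 to 270 g; filled level, brown on top. Grip from above across the vertical rim band. Origin: centre of the underside; z up.
- pot_small: small round terracotta plant pot with one tiny ball cactus. Height 46 mm to the rim; rim band 42 mm in diameter, the top 16 mm; it tapers to a round foot of 28 mm; the cactus stands 16 mm above the rim and is 24 mm wide. Loose, 60 to 270 g; filled level, brown on top. Grip from above across the vertical rim band. Origin: centre of the underside; z up.
- pot_square: square terracotta plant pot with a low rosette of leaves. Height 50 mm to the rim; rim band 50 x 50 mm, the top 16 mm; square foot 40 x 40 mm; leaves reach 21 mm above the rim, within 23 mm of the middle. Loose, 60 to 270 g; filled level, brown on top. Grip from above across the vertical rim band. Origin: centre of the underside; z up. x and y are square to its sides.
- pot_oblong: oblong terracotta planter, two small ball cacti and a rosette. Height 46 mm to the rim; rim band 96 mm (along its x) x 46 mm (along its y), the top 16 mm; foot 82 x 32 mm; plants reach 21 mm above the rim, within 19 mm of its long centre line. Loose, 60 to 270 g; filled level, brown on top. Grip from above across the vertical rim band. Origin: centre of the underside; z up.
- saucer_large: large round terracotta saucer for the large round pot: 76 mm across outside, 68 mm inside. Empty, fixed firmly to the desk. Its flat inner floor is 4 mm above the desk, its edge is 4 mm thick and 10 mm high in all. Origin: centre of the underside; z up.
- saucer_small: small round terracotta saucer for the small round pot: 54 mm across outside, 46 mm inside. Empty, fixed firmly to the desk. Its flat inner floor is 4 mm above the desk, its edge is 4 mm thick and 10 mm high in all. Origin: centre of the underside; z up.
- saucer_square: square terracotta saucer for the square pot: 68 x 68 mm outside, 60 x 60 mm inside. Empty, fixed firmly to the desk. Its flat inner floor is 4 mm above the desk, its edge is 4 mm thick and 10 mm high in all. Origin: centre of the underside; z up. x and y are square to its sides.
- saucer_oblong: oblong terracotta saucer for the oblong planter: 110 mm (along its x) x 60 mm (along its y) outside, 102 x 52 mm inside. Empty, fixed firmly to the desk. Its flat inner floor is 4 mm above the desk, its edge is 4 mm thick and 10 mm high in all. Origin: centre of the underside; z up.
- mug: white ceramic mug standing on the desk, a bystander: 76 mm across, 85 mm high, with a handle on its +y side reaching 74 mm from the axis. Loose. Origin: centre of the underside; z up.
- mouse: black computer mouse lying on the desk, a bystander: 104 mm (along its x) x 60 mm x 32 mm high. Loose. Origin: centre of the underside; z up.

How it is judged:
By the outcome, as a careful person would: the job done as asked, in the order asked, and still so for the second after the job is handed in, with the robot touching nothing.
It also fails if it takes over 99 s, if anything falls off the work surface, if the arm or the gripper's body presses on something with over 40 N, if the wrist force passes 120 N, or if a joint passes its speed limit or range.

## Working session

There is one attempt and no reset: what is moved stays moved. The work goes in short steps, Python scripts to look and compute and a shell command to move; the robot and the scene stay as the last step left them, time stands still between calls to the robot, and variables do not carry over. Pictures are saved under pics/ and viewed, at most 14 in all, crops included, and the job is handed in when it is done.

```bash
mkdir -p pics
python3 - <<'E'
from station import status, vision, silhouettes
import cv2, numpy as np
print(status.get_obs())
for n in ["scene","side"]:
    p=vision.camera(n); cv2.imwrite(f"pics/{n}0.png",p["pixels"][:,:,::-1])
    print(n,p["K"].tolist(),np.round(-p["R"].T@p["t"],3), np.round(p["R"],3).tolist())
    for t in ["pot_large","pot_small","pot_square","pot_oblong","saucer_large","saucer_small","saucer_square","saucer_oblong","mug","mouse"]:
        print(t,[(round(d["score"],2),[int(v) for v in d["extent"]]) for d in silhouettes(t,p)[:3]])
E
```

```text
{'time_s': 0.0, 'qpos': array([-1.19358475e+00,  3.00494438e-01,  1.52159756e+00, -2.46596915e-05,
        1.32070960e+00, -6.66059621e-02]), 'joint_vel': array([-0.00050815, -0.00012266, -0.0024125 , -0.00043012,  0.00105431,
        0.0003206 ]), 'tau': array([-8.33677841e-04, -5.31810486e+01, -3.52738130e+01,  7.07760570e-02,
        2.44419387e-02, -1.21148064e-04]), 'ee_pos': array([ 0.23605223, -0.49646608,  0.20486656]), 'eef_rot': array([-3.14038480e+00, -5.66310841e-05,  4.43823627e-01]), 'force': array([-0.39747159,  0.22039634,  0.03800585]), 'moment': array([ 0.0165605 , -0.01304904,  0.043603  ]), 'grip_force': 0.0, 'grip_width': 0.09405966475267515}
scene [[477.39323544696134, 0.0, 273.9017271137784], [0.0, 477.39323544696134, 214.19163216250863], [0.0, 0.0, 1.0]] [0.977 0.593 1.164] [[-0.779, 0.627, 0.002], [0.525, 0.654, -0.545], [-0.343, -0.424, -0.839]]
pot_large [(0.59, [294, 277, 320, 310])]
pot_small [(0.69, [200, 206, 213, 221]), (0.42, [175, 118, 210, 139])]
pot_square [(0.67, [238, 246, 264, 271])]
pot_oblong [(0.66, [370, 300, 400, 337])]
saucer_large [(0.76,
[... 307 characters left out ...]
, 202.0315678712506], [0.0, 0.0, 1.0]] [0.457 0.706 0.736] [[-0.998, -0.058, -0.012], [-0.033, 0.706, -0.707], [0.049, -0.706, -0.707]]
pot_large [(0.6, [207, 266, 244, 304]), (0.42, [323, 296, 351, 318])]
pot_small [(0.63, [217, 163, 236, 184]), (0.19, [246, 352, 303, 399])]
pot_square [(0.81, [209, 213, 230, 242])]
pot_oblong [(0.84, [245, 354, 303, 399])]
saucer_large [(0.56, [309, 137, 336, 155])]
saucer_small [(0.87, [327, 296, 351, 318]), (0.69, [235, 123, 265, 159])]
saucer_square [(0.87, [289, 224, 324, 254]), (0.33, [274, 110, 305, 127])]
saucer_oblong [(0.79, [285, 169, 308, 198]), (0.45, [221, 164, 236, 185])]
mug [(0.84, [237, 121, 265, 159])]
mouse [(0.91, [275, 114, 304, 128])]
```

View pics/scene0.png

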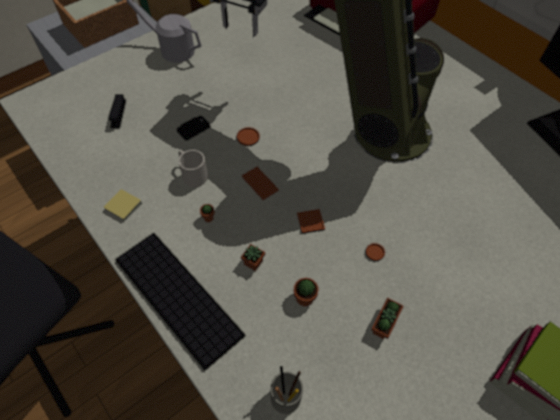

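View pics/side0.png

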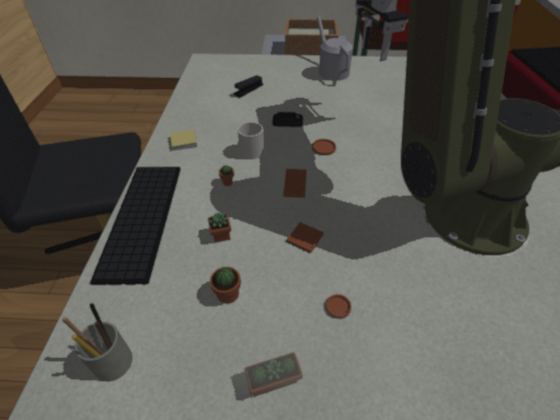

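The scene picture shows the pots at about (207,212) small, (253,258) square, (306,291) large and (387,318) oblong. The saucers are at (248,136) large, (375,252) small, (311,221) square and (260,183) oblong, with the mug at (192,165) and the mouse at (194,128). The side view agrees. Next I fit poses to the silhouettes in both views.

```bash
cat > h.py <<'E'
import numpy as np, cv2
from scipy.optimize import minimize
from scipy.spatial.transform import Rotation as Ro
from station import status, vision, silhouettes
def ring(d,z,n=32):
    a=np.arange(n)*2*np.pi/n; return np.c_[d/2*np.cos(a),d/2*np.sin(a),np.full(n,z)]
def rect(w,l,z): return np.array([[sx*w/2,sy*l/2,z] for sx in(1,-1) for sy in(1,-1)])
def pot(f,foot,rim,h,plants):
    m=.93; mid=[rim_*m for rim_ in rim]
    return [np.r_[f(*foot,0),f(*mid,h-.016)],np.r_[f(*rim,h-.016),f(*rim,h)]]+plants
def plant(d,h,H,x=0): 
    P=np.r_[ring(d*.8,h),ring(d,h+H*.45),ring(d*.5,h+H*.97)]; P[:,0]+=x; return P
M={"pot_large":pot(ring,[.048],[.064],.058,[plant(.038,.058,.027)]),
"pot_small":pot(ring,[.028],[.042],.046,[plant(.024,.046,.016)]),
"pot_square":pot(rect,[.04,.04],[.05,.05],.05,[plant(.04,.05,.018)]),
"pot_oblong":pot(rect,[.082,.032],[.096,.046],.046,[]),
"saucer_large":[np.r_[ring(.076,0),ring(.076,.01)]],"saucer_small":[np.r_[ring(.054,0),ring(.054,.01)]],
"saucer_square":[np.r_[rect(.068,.068,0),rect(.068,.068,.01)]],"saucer_oblong":[np.r_[rect(.11,.06,0),rect(.11,.06,.01)]],
"mug":[np.r_[ring(.076,0),ring(.076,.085)]],"mouse":[np.r_[rect(.104,.06,0),rect(.08,.04,.032)]]}
def proj(p,X):
    c=X@p["R"].T+p["t"]; K=p["K"]
    if p["name"]=="wrist":
        r=np.hypot(c[:,0],c[:,1]); th=np.arctan2(r,c[:,2]); s=th/np.maximum(r,1e-9)
        return np.c_[K[0,0]*s*c[:,0]+K[0,2],K[1,1]*s*c[:,1]+K[1,2]]
    u=c@K.T; return u[:,:2]/u[:,2:]
def ray(p,uv):
    K=p["K"]; v=(np.array(uv)-K[:2,2])/[K[0,0],K[1,1]]
    if p["name"]=="wrist":
        t=np.hypot(*v); d=np.r_[v*np.sin(t)/max(t,1e-9),np.cos(t)]
    else: d=np.r_[v,1]
    return -p["R"].T@p["t"], p["R"].T@d
def onplane(p,uv,z):
    o,d=ray(p,uv); return (o+d*(z-o[2])/d[2])[:2]
def cam(n):
    p=vision.camera(n); p["name"]=n; return p
S=6
def mask(p,name,q,box,z0=0):
    c,s=np.cos(q[2]),np.sin(q[2]); R=np.array([[c,-s,0],[s,c,0],[0,0,1]])
    m=np.zeros(((box[3]-box[1])*S,(box[2]-box[0])*S),np.uint8)
    for P in M[name]:
        u=(proj(p,P@R.T+[q[0],q[1],z0])-box[:2]+.5)*S-.5
        cv2.fillConvexPoly(m,cv2.convexHull(np.round(u).astype(np.int32)),1)
    return m
def fit(name,views,q0=None,z0=0):
    """views: list of (picture, detection)"""
    D=[]
    for p,d in views:
        e=[int(v) for v in d["extent"]]; box=np.array([max(e[0]-12,0),max(e[1]-12,0),min(e[2]+12,560),min(e[3]+12,420)])
        r=d["region"][box[1]:box[3],box[0]:box[2]].astype(np.uint8)
        r=(cv2.resize(r.astype(np.float32),None,fx=S,fy=S,interpolation=cv2.INTER_LINEAR)>.5).astype(np.uint8); D.append((p,box,r))
    if q0 is None:
        ys,xs=np.nonzero(views[0][1]["region"]); q0=onplane(views[0][0],[xs.mean(),ys.mean()],z0+M[name][-1][:,2].max()/2)
    def cost(q):
        t=0
        for p,b,r in D:
            m=mask(p,name,q,b,z0); t+=1-(m&r).sum()/max((m|r).sum(),1)
        return t/len(D)
    sym=name.endswith(("large","small","mug")); best=None
    for a in ([0] if sym else np.arange(0,np.pi/2 if "square" in name else np.pi,np.pi/8)):
        x0=np.r_[q0[:2],a]; st=np.array([x0,x0+[.008,0,0],x0+[0,.008,0],x0+[0,0,.3 if not sym else 1e-3]])
        o=minimize(cost,x0,method="Nelder-Mead",options=dict(initial_simplex=st,xatol=1e-4,fatol=1e-4))
        if best is None or o.fun<best.fun: best=o
    return best.x,best.fun
def rows(x,y,z,yaw,base=None):
    """row numbers from the present pose (or base=(pos,rotvec-euler)) to a tool-down target"""
    o=status.get_obs(); R0=Ro.from_euler("xyz",o["eef_rot"] if base is None else base[1]); p0=o["ee_pos"] if base is None else base[0]
    R1=Ro.from_euler("xyz",[np.pi,0,yaw]); 
    s=R0.inv().apply(np.array([x,y,z])-p0)/.5; r=(R0.inv()*R1).as_rotvec()/(np.pi/2)
    return np.round(np.r_[s,r],4).tolist()
E
python3 - <<'E'
from h import *
ps=[cam("scene"),cam("side")]
for n in M:
    v=[]
    for p in ps:
        d=silhouettes(n,p)
        if d: v.append((p,d[0]))
    try:
        q,f=fit(n,v); print(n,np.round(q,4),round(f,3),"| single:",*[np.round(fit(n,[w])[0],4) for w in v])
    except Exception as e: print(n,e)
E
```

```text
pot_large [6.023e-01 2.581e-01 1.000e-04] 0.56 | single: [6.023e-01 2.581e-01 1.000e-04] [ 0.6629 -0.1091  0.0011]
pot_small [ 6.592e-01 -1.009e-01  4.000e-04] 0.089 | single: [ 6.587e-01 -1.020e-01  1.000e-04] [ 6.593e-01 -1.005e-01  5.000e-04]
pot_square [0.6456 0.0934 0.3193] 0.123 | single: [0.6453 0.0921 0.4712] [0.6456 0.0941 0.325 ]
pot_oblong [0.4909 0.4365 0.368 ] 0.082 | single: [0.4906 0.4353 3.4912] [0.4905 0.4379 0.3798]
saucer_large [ 3.816e-01 -2.786e-01  1.000e-04] 0.087 | single: [ 0.3819 -0.2805  0.001 ] [ 0.3812 -0.2759  0.0005]
saucer_small [0.3643 0.2792 0.0008] 0.131 | single: [0.3649 0.2766 0.0006] [0.3643 0.2805 0.0011]
saucer_square [0.4369 0.0921 1.0918] 0.084 | single: [ 0.4371  0.0895 -0.4743] [0.4369 0.0942 1.0901]
saucer_oblong [ 0.4673 -0.1072  1.5341] 0.079 | single: [ 0.4686 -0.1074  1.5263] [ 0.4664 -0.1066  1.5373]
mug [ 0.606 -0.25   0.   ] 0.07 | single: [ 6.063e-01 -2.523e-01  2.000e-04] [ 0.6049 -0.2457  0.001 ]
mouse [ 0.499  -0.419  -0.0047] 0.532 | single: [ 0.499  -0.419  -0.0047] [ 0.4667 -0.1026  1.5389]
```

```bash
python3 -c "
from h import *
print(rows(.659,-.101,.2,np.pi/2))"
```

```text
[1.1035, -0.3516, 0.0109, 0.0, -0.0, -0.7174]
```

```bash
R='0.6,-0.2,0.01,0,0,-0.717,1'; python3 -m pendant "[0.6,-0.2,0.01,0,0,-0.717,1, 0.6,-0.2,0.01,0,0,-0.717,1, 0.6,-0.2,0.01,0,0,-0.717,1, 0.6,-0.2,0.01,0,0,-0.717,1, 0.6,-0.2,0.01,0,0,-0.717,1, 0.6,-0.2,0.01,0,0,-0.717,1, 0.6,-0.2,0.01,0,0,-0.717,1, 0.6,-0.2,0.01,0,0,-0.717,1, 0.6,-0.2,0.01,0,0,-0.717,1, 0.6,-0.2,0.01,0,0,-0.717,1, 0.6,-0.2,0.01,0,0,-0.717,1]"; python3 -c "
from h import *
print(rows(.659,-.101,.2,np.pi/2))"
```

```text
time_s: 3.3
ee_pos: [0.4639, -0.278, 0.2005]
eef_rot: [3.142, 0.0, 1.567]
force: [0.2, 0.6, 0.8]
grip_width: 0.0938
grip_force: 0.0
[0.3553, 0.389, 0.001, 0.0, 0.0, -0.0022]
```

```bash
python3 -m pendant "[0.355,0.389,0,0,0,-0.002,1, 0.355,0.389,0,0,0,-0.002,1, 0.355,0.389,0,0,0,-0.002,1, 0.355,0.389,0,0,0,-0.002,1, 0.355,0.389,0,0,0,-0.002,1, 0.355,0.389,0,0,0,-0.002,1, 0.355,0.389,0,0,0,-0.002,1, 0.355,0.389,0,0,0,-0.002,1, 0.355,0.389,0,0,0,-0.002,1]"
python3 - <<'E'
from h import *
p=cam("wrist"); cv2.imwrite("pics/w1.png",p["pixels"][:,:,::-1])
print(p["K"],np.round(-p["R"].T@p["t"],3),np.round(p["R"],2))
for n in ["pot_small","pot_square","mug","saucer_oblong"]:
    d=silhouettes(n,p)
    if d: print(n,round(d[0]["score"],2),d[0]["extent"],fit(n,[(p,d[0])],{"pot_small":[.659,-.101],"pot_square":[.6456,.0934],"mug":[.606,-.25],"saucer_oblong":[.467,-.107]}[n]))
E
```

```text
time_s: 4.2
ee_pos: [0.6581, -0.1016, 0.2007]
eef_rot: [3.141, 0.0, 1.571]
force: [-0.1, 0.3, -0.0]
grip_width: 0.0939
grip_force: 0.0
[[325.1922621    0.         283.36601408]
 [  0.         325.1922621  207.65351067]
 [  0.           0.           1.        ]] [ 0.658 -0.023  0.38 ] [[ 1.    0.    0.  ]
 [ 0.   -0.96  0.27]
 [ 0.   -0.27 -0.96]]
mug 0.63 [207.0, 266.3, 274.1, 364.2] (array([ 0.60614458, -0.2493362 ,  0.00066176]), np.float64(0.37617675422483465))
saucer_oblong 0.9 [111.7, 145.7, 158.2, 233.2] (array([ 0.46654197, -0.10617482,  1.54201772]), np.float64(0.02540368648168767))
```

View pics/w1.png

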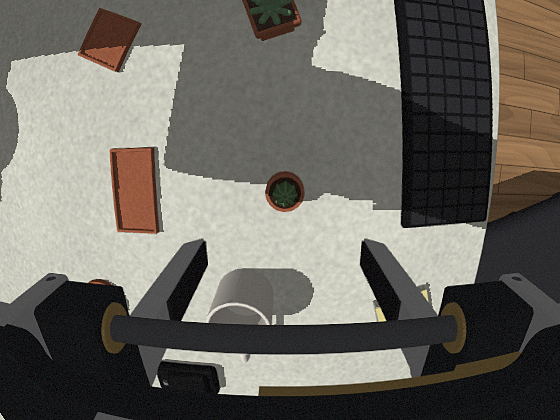

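The wrist view shows the small pot with its rim centred near (285,191) between the open fingers, the oblong saucer at (135,190), the square saucer at (110,40) and the mug below. The network missed the pot, so I'll segment by terracotta colour.

```bash
cat >> h.py <<'E'
def seg(p,name,q0,z0=0):
    """terracotta region nearest the expected place, filled by its hull, as a detection"""
    rgb=p["pixels"].astype(int); r,g,b=rgb[...,0],rgb[...,1],rgb[...,2]
    m=((r>1.5*g)&(r>1.5*b)&(r>45)).astype(np.uint8); m=cv2.morphologyEx(m,cv2.MORPH_CLOSE,np.ones((3,3)))
    n,l,s,c=cv2.connectedComponentsWithStats(m)
    u=proj(p,np.array([[q0[0],q0[1],z0+M[name][-1][:,2].max()/2]]))[0]
    k=min((i for i in range(1,n) if s[i,4]>60),key=lambda i:np.hypot(*(c[i]-u)))
    ys,xs=np.nonzero(l==k); h=cv2.convexHull(np.c_[xs,ys].astype(np.int32)); reg=np.zeros((420,560),np.uint8); cv2.fillConvexPoly(reg,h,1)
    return dict(region=reg>0,extent=[xs.min(),ys.min(),xs.max()+1,ys.max()+1],score=1)
E
python3 - <<'E'
from h import *
p=cam("wrist")
M["pot_small"]=M["pot_small"][:2]
for n,q in [("pot_small",[.659,-.101]),("saucer_oblong",[.467,-.107]),("saucer_square",[.437,.092])]:
    d=seg(p,n,q); print(n,d["extent"],fit(n,[(p,d)],q))
print(rows(.659,-.101,.019,np.pi/2))
E
```

```text
pot_small [np.int64(265), np.int64(173), np.int64(304), np.int64(213)] (array([ 0.65914183, -0.10118931,  0.0007126 ]), np.float64(0.040166443879091074))
saucer_oblong [np.int64(109), np.int64(148), np.int64(159), np.int64(234)] (array([ 0.46656548, -0.10657697,  1.54127477]), np.float64(0.01920281651047795))
saucer_square [np.int64(78), np.int64(9), np.int64(141), np.int64(72)] (array([0.43645231, 0.09216153, 1.08480869]), np.float64(0.017402224614280537))
[-0.0007, 0.0007, 0.3633, 0.0001, 0.0, 0.0011]
```

```bash
python3 -m pendant "[0,0.002,0.1,0,0,0,1, 0,0.002,0.2,0,0,0,1, 0,0.002,0.28,0,0,0,1, 0,0.002,0.34,0,0,0,1, 0,0.002,0.362,0,0,0,1, 0,0.002,0.362,0,0,0,1, 0,0.002,0.362,0,0,0,-1, 0,0.002,0.362,0,0,0,-1, 0,0.002,0.362,0,0,0,-1, 0,0.002,0.362,0,0,0,-1, 0,0.002,0.362,0,0,0,-1, 0,0.002,0.362,0,0,0,-1]" 20
```

```text
time_s: 5.7
ee_pos: [0.6598, -0.1002, 0.0196]
eef_rot: [3.141, 0.0, 1.573]
force: [0.7, 0.3, 0.5]
grip_width: 0.0494
grip_force: 0.0
```

```bash
python3 -m pendant "[0,0,0,0,0,0,-1, 0,0,0,0,0,0,-1, 0,0,0,0,0,0,-1, 0,0,0,0,0,0,-1, 0,0,-0.02,0,0,0,-1, 0,0,-0.06,0,0,0,-1, 0,0,-0.12,0,0,0,-1, 0,0,-0.18,0,0,0,-1, 0,0,-0.24,0,0,0,-1, 0,0,-0.28,0,0,0,-1, 0,0,-0.28,0,0,0,-1]"; python3 -c "
from h import *
print(rows(.5,.1,.16,np.pi/2),rows(.364,.279,.16,np.pi/2))"
```

```text
time_s: 6.8
ee_pos: [0.6609, -0.1004, 0.1633]
eef_rot: [3.136, 0.001, 1.573]
force: [0.9, -0.0, -0.9]
grip_width: 0.0413
grip_force: 20.0
[0.4016, -0.3209, 0.0044, 0.0035, 0.0007, 0.0015] [0.7603, -0.592, 0.0025, 0.0035, 0.0007, 0.0015]
```

```bash
python3 -m pendant "[0.08,-0.06,0,0,0,0,-1, 0.15,-0.12,0,0,0,0,-1, 0.23,-0.18,0,0,0,0,-1, 0.3,-0.25,0,0,0,0,-1, 0.38,-0.32,0,0,0,0,-1, 0.46,-0.4,0,0,0,0,-1, 0.52,-0.47,0,0,0,0,-1, 0.56,-0.53,0,0,0,0,-1, 0.58,-0.57,0,0,0,0,-1, 0.58,-0.59,0,0,0,0,-1, 0.58,-0.59,0,0,0,0,-1, 0.58,-0.59,0,0,0,0,-1]"
python3 - <<'E'
from h import *
p=cam("wrist"); cv2.imwrite("pics/w2.png",p["pixels"][:,:,::-1])
n,q="saucer_small",[.364,.279]
d=seg(p,n,q); print(n,d["extent"],fit(n,[(p,d)],q))
n,q="pot_oblong",[.491,.4365]
d=seg(p,n,q); print(n,d["extent"],fit(n,[(p,d)],q))
E
```

```text
time_s: 8.0
ee_pos: [0.3647, 0.1886, 0.1593]
eef_rot: [3.142, 0.0, 1.573]
force: [0.3, -0.0, -0.9]
grip_width: 0.0413
grip_force: 20.0
saucer_small [np.int64(257), np.int64(81), np.int64(310), np.int64(133)] (array([0.36447971, 0.27876984, 0.00048136]), np.float64(0.03020394114103775))
pot_oblong [np.int64(257), np.int64(81), np.int64(310), np.int64(133)] (array([0.491 , 0.4365, 0.    ]), np.float64(1.0))
```

View pics/w2.png

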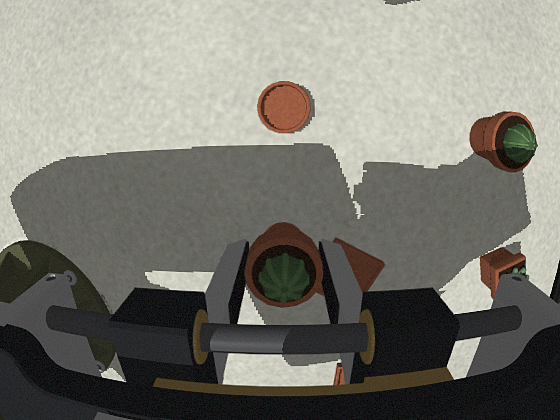

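The picture shows the small pot held level at (283,275) and the small saucer clear at (285,107).

```bash
python3 -m pendant "[0.06,0,0,0,0,0,-1, 0.12,0,0.04,0,0,0,-1, 0.17,0,0.09,0,0,0,-1, 0.182,0,0.15,0,0,0,-1, 0.182,0,0.2,0,0,0,-1, 0.182,0,0.23,0,0,0,-1, 0.182,0,0.248,0,0,0,-1, 0.182,0,0.256,0,0,0,-1, 0.182,0,0.262,0,0,0,-1, 0.182,0,0.265,0,0,0,-1, 0.182,0,0.267,0,0,0,-1, 0.182,0,0.267,0,0,0,-1]"; python3 -c "
from h import *
print(rows(.3645,.2798,.0236,np.pi/2))"
```

```text
time_s: 9.25
ee_pos: [0.364, 0.2802, 0.0263]
eef_rot: [3.141, -0.0, 1.573]
force: [0.2, -0.0, -0.1]
grip_width: 0.0413
grip_force: 20.0
[-0.0007, 0.0009, 0.0053, 0.0003, -0.0002, 0.0015]
```

```bash
python3 -m pendant "[0,0,0.001,0,0,0,-1, 0,0,0.002,0,0,0,-1, 0,0,0.003,0,0,0,-1, 0,0,0.004,0,0,0,-1, 0,0,0.004,0,0,0,-1, 0,0,0.004,0,0,0,-1]"; python3 -c "
from station import status
for i in range(1): o=status.get_obs();print(o['force'],o['ee_pos'])"
```

```text
time_s: 9.85
ee_pos: [0.3639, 0.2801, 0.024]
eef_rot: [3.142, -0.0, 1.573]
force: [0.3, 0.7, -0.9]
grip_width: 0.0417
grip_force: 20.0
[ 0.27893818  0.71262537 -0.89188138] [0.36386354 0.28006522 0.02396318]
```

```bash
python3 -m pendant "[0,0,0.001,0,0,0,-1, 0,0,0.002,0,0,0,-1, 0,0,0.002,0,0,0,-1, 0,0,0.002,0,0,0,-1]"
```

```text
time_s: 10.25
ee_pos: [0.3639, 0.2802, 0.0233]
eef_rot: [3.141, -0.0, 1.573]
force: [-2.4, -0.8, 6.6]
grip_width: 0.0413
grip_force: 20.0
```

```bash
python3 -m pendant "[0,0,0,0,0,0,0.3, 0,0,0,0,0,0,0.6, 0,0,0,0,0,0,0.6, 0,0,0,0,0,0,0.6, 0,0,0,0,0,0,0.6, 0,0,-0.03,0,0,0,0.6, 0,0,-0.09,0,0,0,0.6, 0,0,-0.17,0,0,0,0.6, 0,0,-0.25,0,0,0,1, 0,0,-0.3,0,0,0,1, 0,0,-0.34,0,0,0,1, 0,0,-0.34,0,0,0,1]"
python3 - <<'E'
from h import *
print(rows(.602,.258,.2,np.pi/2))
E
```

```text
time_s: 11.45
ee_pos: [0.3647, 0.2806, 0.1952]
eef_rot: [3.138, -0.002, 1.573]
force: [0.8, 0.5, -0.4]
grip_width: 0.094
grip_force: 0.0
[-0.0463, 0.4746, -0.0079, 0.0023, -0.0015, 0.0015]
```

```bash
python3 -m pendant "[-0.01,0.08,0,0,0,0,1, -0.02,0.18,0,0,0,0,1, -0.03,0.28,0,0,0,0,1, -0.04,0.38,0,0,0,0,1, -0.046,0.44,0,0,0,0,1, -0.046,0.47,0,0,0,0,1, -0.046,0.475,0,0,0,0,1, -0.046,0.475,0,0,0,0,1]"
python3 - <<'E'
from h import *
p=cam("wrist"); cv2.imwrite("pics/w3.png",p["pixels"][:,:,::-1])
for n in M: 
    if "pot" in n: M[n]=M[n][:2]
n,q="pot_large",[.602,.258]
d=seg(p,n,q); print(n,d["extent"],fit(n,[(p,d)],q))
n,q="pot_small",[.3645,.2788]
d=seg(p,n,q,.004); print(n,d["extent"],fit(n,[(p,d)],q,.004))
n,q="pot_oblong",[.491,.4365]
d=seg(p,n,q); print(n,d["extent"],fit(n,[(p,d)],q))
E
```

```text
time_s: 12.25
ee_pos: [0.6009, 0.2576, 0.1915]
eef_rot: [-3.14, 0.001, 1.573]
force: [0.2, 0.7, 1.4]
grip_width: 0.0939
grip_force: 0.0
pot_large [np.int64(255), np.int64(164), np.int64(318), np.int64(227)] (array([6.03158403e-01, 2.58818803e-01, 4.04549961e-04]), np.float64(0.02323839357156232))
pot_small [np.int64(66), np.int64(152), np.int64(118), np.int64(197)] (array([0.37813089, 0.28233274, 0.00042669]), np.float64(0.3175822470515208))
pot_oblong [np.int64(133), np.int64(0), np.int64(228), np.int64(66)] (array([0.49080772, 0.43730672, 0.35969831]), np.float64(0.0628500049123496))
```

View pics/w3.png

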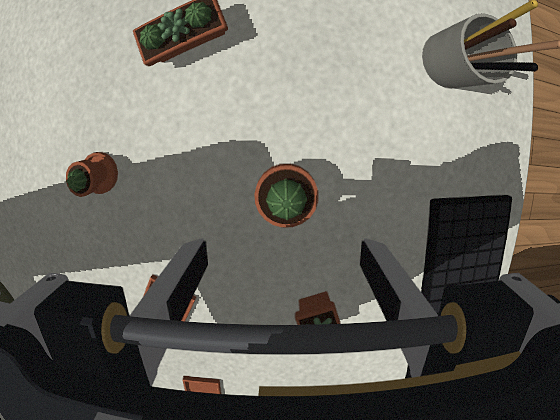

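Large pot centred at (286,196). The small pot at (90,175) appears to lean left, which fisheye perspective could explain, so I'll check it in a side-camera crop.

Run:
```python
from h import *
w=cv2.imread("pics/w3.png")[130:220,40:160]; s=cam("side"); u=proj(s,np.array([[.3645,.279,.03]]))[0].astype(int)
im=s["pixels"][u[1]-45:u[1]+45,u[0]-60:u[0]+60,::-1]
c=cam("scene"); v=proj(c,np.array([[.3645,.279,.03]]))[0].astype(int)
ic=c["pixels"][v[1]-45:v[1]+45,v[0]-60:v[0]+60,::-1]
cv2.imwrite("pics/c1.png",cv2.resize(np.hstack([w,im,ic]),None,fx=2.2,fy=2.2,interpolation=cv2.INTER_CUBIC))
p=cam("wrist")
for X in [[.3645,.2788,.01],[.3645,.2788,.05]]: print(proj(p,np.array([X])))
```

```text
[[ 97.10426282 173.11293846]]
[[ 79.99902647 179.34233532]]
```

View pics/c1.png

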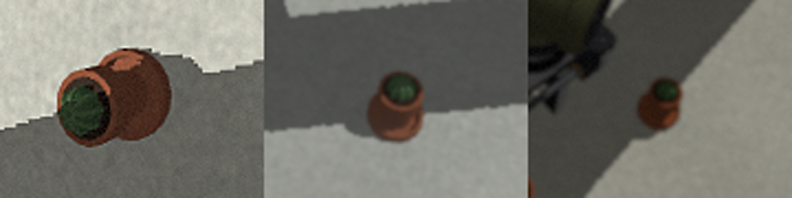

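The crops show the small pot upright in its saucer, with its rim where the projection puts it (80,179). Next is the large pot.

```bash
python3 -c "
from h import *
print(rows(.6032,.2588,.031,np.pi/2),status.get_obs()['ee_pos'])"
```

```text
[0.0016, 0.0048, 0.3245, 0.0002, -0.0001, 0.0019] [0.60074147 0.25794942 0.19322512]
```

```bash
python3 -m pendant "[0.001,0.005,0.08,0,0,0,1, 0.001,0.005,0.16,0,0,0,1, 0.001,0.005,0.24,0,0,0,1, 0.001,0.005,0.3,0,0,0,1, 0.001,0.005,0.324,0,0,0,1, 0.001,0.005,0.324,0,0,0,1, 0.001,0.005,0.324,0,0,0,-1, 0.001,0.005,0.324,0,0,0,-1, 0.001,0.005,0.324,0,0,0,-1, 0.001,0.005,0.324,0,0,0,-1, 0.001,0.005,0.324,0,0,0,-1, 0.001,0.005,0.324,0,0,0,-1]" 20;  python3 -m pendant "[0,0,0,0,0,0,-1, 0,0,0,0,0,0,-1, 0,0,0,0,0,0,-1]"
```

```text
time_s: 13.65
ee_pos: [0.6041, 0.2582, 0.0318]
eef_rot: [3.141, -0.0, 1.573]
force: [-2.3, -0.0, 6.1]
grip_width: 0.0632
grip_force: 20.0
time_s: 13.95
ee_pos: [0.6041, 0.2583, 0.0318]
eef_rot: [3.141, -0.0, 1.573]
force: [-3.0, -0.2, 5.5]
grip_width: 0.0638
grip_force: 20.0
```

```bash
python3 -m pendant "[0,0,-0.02,0,0,0,-1, 0,0,-0.06,0,0,0,-1, 0,0,-0.13,0,0,0,-1, 0,0,-0.22,0,0,0,-1, -0.06,0,-0.3,0,0,0,-1, -0.14,-0.04,-0.33,0,0,0,-1, -0.23,-0.08,-0.33,0,0,0,-1, -0.32,-0.13,-0.33,0,0,0,-1, -0.41,-0.18,-0.33,0,0,0,-1, -0.5,-0.23,-0.33,0,0,0,-1, -0.58,-0.28,-0.33,0,0,0,-1, -0.6,-0.3,-0.33,0,0,0,-1]"; python3 -c "
from h import *
print(rows(.3816,-.37,.19,np.pi/2))"
```

```text
time_s: 15.15
ee_pos: [0.4528, -0.045, 0.1965]
eef_rot: [3.141, 0.001, 1.571]
force: [0.7, -0.1, -2.5]
grip_width: 0.0633
grip_force: 20.0
[-0.6501, -0.1421, 0.0134, 0.0002, 0.0004, -0.0002]
```

```bash
python3 -m pendant "[-0.07,-0.02,0,0,0,0,-1, -0.15,-0.04,0,0,0,0,-1, -0.24,-0.06,0,0,0,0,-1, -0.33,-0.08,0,0,0,0,-1, -0.42,-0.1,0,0,0,0,-1, -0.51,-0.12,0,0,0,0,-1, -0.59,-0.14,0,0,0,0,-1, -0.64,-0.142,0,0,0,0,-1, -0.65,-0.142,0,0,0,0,-1, -0.65,-0.142,0,0,0,0,-1, -0.65,-0.142,0,0,0,0,-1]"
python3 - <<'E'
from h import *
p=cam("wrist"); cv2.imwrite("pics/w4.png",p["pixels"][:,:,::-1])
n,q="saucer_large",[.3816,-.2786]
d=seg(p,n,q); print(n,d["extent"],fit(n,[(p,d)],q))
x,f=fit(n,[(p,d)],q)
print(rows(x[0],x[1]-.0005,.0358,np.pi/2),status.get_obs()['ee_pos'])
E
```

```text
time_s: 16.25
ee_pos: [0.3848, -0.3663, 0.196]
eef_rot: [-3.142, -0.0, 1.574]
force: [0.4, -0.1, -2.8]
grip_width: 0.0636
grip_force: 20.0
saucer_large [np.int64(248), np.int64(77), np.int64(316), np.int64(143)] (array([ 0.38250142, -0.27797568,  0.00044027]), np.float64(0.02113266790312529))
[0.1756, -0.0041, 0.3207, 0.0001, -0.0001, 0.0023] [ 0.38483222 -0.3662697   0.19611769]
```

```bash
python3 -m pendant "[0.06,-0.002,0,0,0,0,-1, 0.12,-0.004,0.04,0,0,0,-1, 0.165,-0.004,0.1,0,0,0,-1, 0.176,-0.004,0.17,0,0,0,-1, 0.176,-0.004,0.23,0,0,0,-1, 0.176,-0.004,0.27,0,0,0,-1, 0.176,-0.004,0.292,0,0,0,-1, 0.176,-0.004,0.304,0,0,0,-1, 0.176,-0.004,0.31,0,0,0,-1, 0.176,-0.004,0.314,0,0,0,-1, 0.176,-0.004,0.316,0,0,0,-1, 0.176,-0.004,0.316,0,0,0,-1]"; python3 -c "
from h import *
print(rows(.3825,-.2784,.0358,np.pi/2))"
```

```text
time_s: 17.5
ee_pos: [0.3824, -0.2796, 0.0383]
eef_rot: [3.141, 0.0, 1.573]
force: [-0.2, -0.5, -2.5]
grip_width: 0.0634
grip_force: 20.0
[0.0024, 0.0003, 0.0051, 0.0003, 0.0003, 0.0015]
```

```bash
python3 -m pendant "[0,0,0.001,0,0,0,-1, 0,0,0.002,0,0,0,-1, 0,0,0.003,0,0,0,-1, 0,0,0.003,0,0,0,-1]"
```

```text
time_s: 17.9
ee_pos: [0.3822, -0.2794, 0.0364]
eef_rot: [-3.142, -0.0, 1.573]
force: [0.3, 0.0, -2.2]
grip_width: 0.0636
grip_force: 20.0
```

```bash
python3 -m pendant "[0,0,0.001,0,0,0,-1, 0,0,0.002,0,0,0,-1, 0,0,0.002,0,0,0,-1, 0,0,0.002,0,0,0,-1]"
```

```text
time_s: 18.3
ee_pos: [0.3822, -0.2794, 0.0357]
eef_rot: [3.142, 0.0, 1.573]
force: [-2.7, 1.3, 5.8]
grip_width: 0.0639
grip_force: 20.0
```

```bash
python3 -m pendant "[0,0,0,0,0,0,0.6, 0,0,0,0,0,0,1, 0,0,0,0,0,0,1, 0,0,0,0,0,0,1, 0,0,0,0,0,0,1, 0,0,-0.03,0,0,0,1, 0,0,-0.09,0,0,0,1, 0,0,-0.17,0,0,0,1, 0,0,-0.25,0,0,0,1, 0,0,-0.31,0,0,0,1, 0,0,-0.33,0,0,0,1, 0,0,-0.33,0,0,0,1]"
python3 - <<'E'
from h import *
yaw=.32+np.pi/2
print(rows(.6456,.0934,.2,yaw))
E
```

```text
time_s: 19.5
ee_pos: [0.3825, -0.2796, 0.2011]
eef_rot: [3.14, 0.001, 1.573]
force: [-0.7, 0.0, -0.8]
grip_width: 0.094
grip_force: 0.0
[0.7448, 0.528, 0.002, 0.0008, 0.0009, -0.2022]
```

```bash
python3 -m pendant "[0.06,0.04,0,0,0,-0.2,1, 0.14,0.1,0,0,0,-0.2,1, 0.22,0.16,0,0,0,-0.2,1, 0.3,0.21,0,0,0,-0.2,1, 0.38,0.27,0,0,0,-0.2,1, 0.46,0.33,0,0,0,-0.2,1, 0.54,0.38,0,0,0,-0.2,1, 0.62,0.44,0,0,0,-0.2,1, 0.68,0.48,0,0,0,-0.2,1, 0.72,0.515,0,0,0,-0.2,1, 0.745,0.528,0,0,0,-0.2,1, 0.745,0.528,0,0,0,-0.2,1]"; python3 -m pendant "[0,0,0,0,0,0,1, 0,0,0,0,0,0,1]"
python3 - <<'E'
from h import *
p=cam("wrist"); cv2.imwrite("pics/w5.png",p["pixels"][:,:,::-1])
n,q="pot_square",[.6456,.0934]
M[n]=M[n][:2]
d=seg(p,n,q); x,f=fit(n,[(p,d)],q); print(n,d["extent"],x,f)
print(rows(.6456,.0934,.023,np.pi/2+.32),status.get_obs()['ee_pos'])
E
```

```text
time_s: 20.7
ee_pos: [0.645, 0.0947, 0.1983]
eef_rot: [-3.139, -0.001, 1.889]
force: [-0.4, -0.5, -0.2]
grip_width: 0.0936
grip_force: 0.0
time_s: 20.9
ee_pos: [0.6449, 0.0925, 0.2004]
eef_rot: [-3.141, 0.0, 1.886]
force: [-0.1, -0.6, 0.4]
grip_width: 0.094
grip_force: 0.0
pot_square [np.int64(261), np.int64(168), np.int64(308), np.int64(216)] [0.645118   0.09392928 1.89141388] 0.061428773785353386
[0.0012, 0.0017, 0.3553, 0.0001, 0.0001, -0.003] [0.64496098 0.09259155 0.20064203]
```

View pics/w5.png

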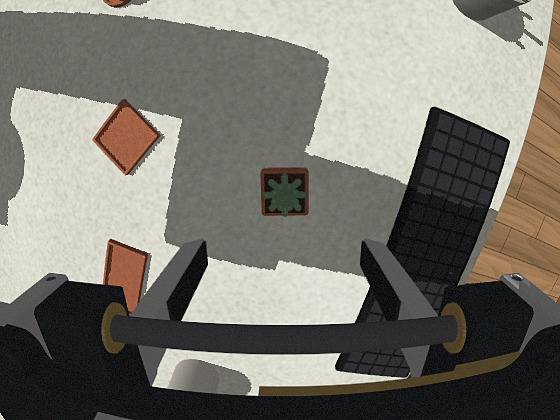

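```bash
python3 -m pendant "[0.0025,0.001,0.08,0,0,-0.003,1, 0.0025,0.001,0.16,0,0,-0.003,1, 0.0025,0.001,0.25,0,0,-0.003,1, 0.0025,0.001,0.32,0,0,-0.003,1, 0.0025,0.001,0.355,0,0,-0.003,1, 0.0025,0.001,0.355,0,0,-0.003,1, 0.0025,0.001,0.355,0,0,-0.003,-1, 0.0025,0.001,0.355,0,0,-0.003,-1, 0.0025,0.001,0.355,0,0,-0.003,-1, 0.0025,0.001,0.355,0,0,-0.003,-1, 0.0025,0.001,0.355,0,0,-0.003,-1, 0.0025,0.001,0.355,0,0,-0.003,-1]" 20;  python3 -m pendant "[0,0,0,0,0,0,-1, 0,0,0,0,0,0,-1, 0,0,0,0,0,0,-1, 0,0,0,0,0,0,-1]"
```

```text
time_s: 22.15
ee_pos: [0.6455, 0.0951, 0.0232]
eef_rot: [3.141, 0.0, 1.892]
force: [0.8, 0.3, 3.9]
grip_width: 0.0496
grip_force: 19.9
time_s: 22.55
ee_pos: [0.6455, 0.0951, 0.0232]
eef_rot: [3.141, 0.0, 1.892]
force: [-1.2, 0.3, 4.6]
grip_width: 0.05
grip_force: 20.0
```

```bash
python3 -m pendant "[0,0,-0.02,0,0,0,-1, 0,0,-0.06,0,0,0,-1, 0,0,-0.13,0,0,0,-1, 0,0,-0.21,0,0,0,-1, 0,0,-0.28,0,0,0,-1, 0,0,-0.3,0,0,0,-1, 0,0,-0.3,0,0,0,-1]"
python3 - <<'E'
from h import *
p=cam("wrist")
n,q="saucer_square",[.4366,.0922]
d=seg(p,n,q); x,f=fit(n,[(p,d)],q); print(n,d["extent"],x,f)
y=1.086; print(rows(.4366+.001*np.cos(y),.0922+.001*np.sin(y),.17,y),status.get_obs()['ee_pos'])
E
```

```text
time_s: 23.25
ee_pos: [0.6458, 0.0951, 0.1741]
eef_rot: [3.139, 0.001, 1.892]
force: [-0.1, 0.2, -2.5]
grip_width: 0.0499
grip_force: 20.0
saucer_square [np.int64(80), np.int64(100), np.int64(150), np.int64(180)] [0.43641123 0.09186502 1.07979312] 0.016280801212762763
[0.1277, -0.396, 0.0045, -0.0005, 0.0001, 0.5131] [0.64512455 0.09500341 0.17208818]
```

```bash
python3 -m pendant "[0.02,-0.05,0,0,0,0.08,-1, 0.04,-0.12,0,0,0,0.16,-1, 0.06,-0.19,0,0,0,0.25,-1, 0.09,-0.26,0,0,0,0.34,-1, 0.11,-0.33,0,0,0,0.42,-1, 0.128,-0.38,0,0,0,0.49,-1, 0.128,-0.396,0,0,0,0.515,-1, 0.128,-0.396,0,0,0,0.515,-1, 0.128,-0.396,0,0,0,0.515,-1, 0.128,-0.396,0,0,0,0.515,-1]"
python3 - <<'E'
from h import *
y=1.083; print(rows(.4365+.001*np.cos(y),.092+.001*np.sin(y),.0272,y),status.get_obs()['ee_pos'])
E
```

```text
time_s: 24.3
ee_pos: [0.4376, 0.0933, 0.1722]
eef_rot: [-3.141, 0.001, 1.084]
force: [0.1, -1.1, -1.0]
grip_width: 0.0501
grip_force: 20.0
[-0.001, -0.0005, 0.29, -0.0006, 0.0004, 0.0007] [0.43760535 0.0932526  0.17221244]
```

```bash
python3 -m pendant "[0,0,0.05,0,0,0,-1, 0,0,0.11,0,0,0,-1, 0,0,0.17,0,0,0,-1, 0,0,0.22,0,0,0,-1, 0,0,0.255,0,0,0,-1, 0,0,0.27,0,0,0,-1, 0,0,0.278,0,0,0,-1, 0,0,0.283,0,0,0,-1, 0,0,0.286,0,0,0,-1, 0,0,0.288,0,0,0,-1, 0,0,0.289,0,0,0,-1, 0,0,0.289,0,0,0,-1]"
```

```text
time_s: 25.5
ee_pos: [0.4374, 0.0933, 0.0287]
eef_rot: [3.141, -0.0, 1.083]
force: [0.4, 1.0, -0.9]
grip_width: 0.0494
grip_force: 20.0
```

```bash
python3 -m pendant "[0,0,0.001,0,0,0,-1, 0,0,0.002,0,0,0,-1, 0,0,0.003,0,0,0,-1, 0,0,0.003,0,0,0,-1, 0,0,0.003,0,0,0,-1]"
```

```text
time_s: 26.0
ee_pos: [0.4374, 0.0933, 0.0271]
eef_rot: [3.141, -0.0, 1.083]
force: [-2.0, 0.3, 3.7]
grip_width: 0.0501
grip_force: 20.0
```

```bash
python3 -m pendant "[0,0,0,0,0,0,0.4, 0,0,0,0,0,0,0.7, 0,0,0,0,0,0,0.7, 0,0,0,0,0,0,0.7, 0,0,0,0,0,0,0.7, 0,0,-0.03,0,0,0,0.7, 0,0,-0.09,0,0,0,1, 0,0,-0.17,0,0,0,1, 0,0,-0.25,0,0,0,1, 0,0,-0.32,0,0,0,1, 0,0,-0.35,0,0,0,1, 0,0,-0.35,0,0,0,1]"
python3 - <<'E'
from h import *
print(rows(.491,.437,.2,.362))
E
```

```text
time_s: 27.2
ee_pos: [0.4381, 0.0934, 0.2039]
eef_rot: [3.138, -0.002, 1.083]
force: [-1.3, 0.5, -0.4]
grip_width: 0.0938
grip_force: 0.0
[0.6566, -0.2285, 0.0085, 0.0014, -0.0021, 0.4591]
```

```bash
python3 -m pendant "[0.06,-0.02,0,0,0,0.06,1, 0.13,-0.05,0,0,0,0.14,1, 0.21,-0.08,0,0,0,0.22,1, 0.29,-0.1,0,0,0,0.3,1, 0.37,-0.13,0,0,0,0.38,1, 0.45,-0.16,0,0,0,0.46,1, 0.53,-0.19,0,0,0,0.46,1, 0.6,-0.21,0,0,0,0.46,1, 0.64,-0.225,0,0,0,0.46,1, 0.656,-0.228,0,0,0,0.46,1, 0.656,-0.228,0,0,0,0.46,1, 0.656,-0.228,0,0,0,0.46,1]"; python3 -m pendant "[0,0,0,0,0,0,1, 0,0,0,0,0,0,1]"
python3 - <<'E'
from h import *
p=cam("wrist"); cv2.imwrite("pics/w6.png",p["pixels"][:,:,::-1])
n,q="pot_oblong",[.491,.437]
d=seg(p,n,q); x,f=fit(n,[(p,d)],q); print(n,d["extent"],x,f)
print(rows(x[0],x[1],.019,(x[2]+.5)%np.pi-.5),status.get_obs()['ee_pos'])
E
```

```text
time_s: 28.4
ee_pos: [0.4904, 0.4354, 0.2013]
eef_rot: [3.141, 0.001, 0.36]
force: [0.0, 0.1, -0.3]
grip_width: 0.094
grip_force: 0.0
time_s: 28.6
ee_pos: [0.4905, 0.4357, 0.2023]
eef_rot: [-3.141, -0.0, 0.36]
force: [-0.5, -0.1, -0.1]
grip_width: 0.0943
grip_force: 0.0
pot_oblong [np.int64(261), np.int64(147), np.int64(304), np.int64(235)] [0.49053776 0.43675365 0.36265176] 0.03228479206893575
[0.0006, -0.0016, 0.3666, -0.0001, -0.0003, -0.0018] [0.49047967 0.43584098 0.20230977]
```

View pics/w6.png

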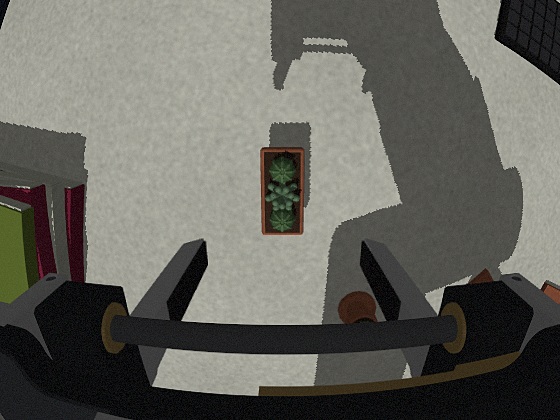

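The planter is centred at (283,191) and aligned between the fingers. The small pot at the lower right (357,308) is clear of the descent path.

```bash
python3 -m pendant "[0.0005,-0.0015,0.08,0,0,-0.002,1, 0.0005,-0.0015,0.16,0,0,-0.002,1, 0.0005,-0.0015,0.25,0,0,-0.002,1, 0.0005,-0.0015,0.33,0,0,-0.002,1, 0.0005,-0.0015,0.366,0,0,-0.002,1, 0.0005,-0.0015,0.366,0,0,-0.002,1, 0.0005,-0.0015,0.366,0,0,-0.002,-1, 0.0005,-0.0015,0.366,0,0,-0.002,-1, 0.0005,-0.0015,0.366,0,0,-0.002,-1, 0.0005,-0.0015,0.366,0,0,-0.002,-1, 0.0005,-0.0015,0.366,0,0,-0.002,-1, 0.0005,-0.0015,0.366,0,0,-0.002,-1]" 25;  python3 -m pendant "[0,0,0,0,0,0,-1, 0,0,0,0,0,0,-1, 0,0,0,0,0,0,-1, 0,0,0,0,0,0,-1]"
```

```text
time_s: 29.85
ee_pos: [0.4903, 0.4373, 0.0192]
eef_rot: [-3.141, -0.0, 0.364]
force: [-0.6, -0.2, 0.0]
grip_width: 0.0496
grip_force: 0.0
time_s: 30.25
ee_pos: [0.4903, 0.4373, 0.0191]
eef_rot: [-3.142, -0.0, 0.364]
force: [-0.7, -1.2, 3.3]
grip_width: 0.0456
grip_force: 25.0
```

```bash
python3 -m pendant "[0,0,-0.02,0,0,0,-1, 0,0,-0.06,0,0,0,-1, 0,0,-0.13,0,0,0,-1, 0,0,-0.22,0,0,0,-1, 0,0,-0.29,0,0,0,-1, 0,0,-0.33,0,0,0,-1, 0,0,-0.33,0,0,0,-1, 0,0,-0.33,0,0,0,-1]"
python3 - <<'E'
from h import *
y=1.541; print(rows(.4666,-.1066,.185,y),rows(.49,.16,.185,.95))
E
```

```text
time_s: 31.05
ee_pos: [0.49, 0.4371, 0.1831]
eef_rot: [3.141, 0.001, 0.364]
force: [-0.5, 0.6, -2.1]
grip_width: 0.0457
grip_force: 25.0
[-0.4306, 0.9995, -0.0031, -0.0001, 0.0005, -0.7495] [-0.1972, 0.5179, -0.0034, 0.0, 0.0005, -0.3732]
```

```bash
python3 -m pendant "[-0.02,0.06,0,0,0,-0.04,-1, -0.05,0.14,0,0,0,-0.1,-1, -0.08,0.22,0,0,0,-0.16,-1, -0.11,0.3,0,0,0,-0.22,-1, -0.14,0.38,0,0,0,-0.28,-1, -0.17,0.45,0,0,0,-0.34,-1, -0.21,0.53,0,0,0,-0.4,-1, -0.25,0.61,0,0,0,-0.46,-1, -0.29,0.69,0,0,0,-0.52,-1, -0.33,0.77,0,0,0,-0.58,-1, -0.36,0.83,0,0,0,-0.64,-1, -0.38,0.86,0,0,0,-0.7,-1]"; python3 -m pendant "[0,0,0,0,0,0,-1]"
python3 - <<'E'
from h import *
print(rows(.4666,-.1066,.185,1.541),status.get_obs()['ee_pos'])
E
```

```text
time_s: 32.25
ee_pos: [0.4645, -0.0344, 0.1823]
eef_rot: [-3.139, 0.0, 1.465]
force: [0.3, 0.3, -0.9]
grip_width: 0.0458
grip_force: 25.0
time_s: 32.35
ee_pos: [0.4646, -0.0338, 0.1824]
eef_rot: [-3.139, 0.0, 1.463]
force: [-0.5, 0.2, -1.5]
grip_width: 0.0455
grip_force: 25.0
[-0.1443, 0.0196, -0.0052, -0.0017, -0.0, -0.0499] [ 0.46463806 -0.03381314  0.18241999]
```

```bash
python3 -m pendant "[-0.03,0,0,0,0,-0.02,-1, -0.09,0.01,0,0,0,-0.05,-1, -0.13,0.0195,0,0,0,-0.05,-1, -0.1445,0.0195,0,0,0,-0.05,-1, -0.1445,0.0195,0,0,0,-0.05,-1, -0.1445,0.0195,0,0,0,-0.05,-1, -0.1445,0.0195,0,0,0,-0.05,-1]"
python3 - <<'E'
from h import *
print(rows(.4666,-.1066,.0231,1.541),status.get_obs()['ee_pos'])
E
```

```text
time_s: 33.05
ee_pos: [0.4676, -0.1041, 0.1838]
eef_rot: [-3.141, -0.0, 1.542]
force: [0.5, -0.8, -1.5]
grip_width: 0.0461
grip_force: 25.0
[-0.0052, -0.0017, 0.3214, -0.0002, -0.0002, 0.0008] [ 0.46758369 -0.10408685  0.18379932]
```

```bash
python3 -m pendant "[-0.004,-0.0015,0.06,0,0,0,-1, -0.004,-0.0015,0.13,0,0,0,-1, -0.004,-0.0015,0.2,0,0,0,-1, -0.004,-0.0015,0.25,0,0,0,-1, -0.004,-0.0015,0.284,0,0,0,-1, -0.004,-0.0015,0.3,0,0,0,-1, -0.004,-0.0015,0.308,0,0,0,-1, -0.004,-0.0015,0.313,0,0,0,-1, -0.004,-0.0015,0.316,0,0,0,-1, -0.004,-0.0015,0.316,0,0,0,-1, -0.004,-0.0015,0.316,0,0,0,-1]"
```

```text
time_s: 34.15
ee_pos: [0.467, -0.1071, 0.0264]
eef_rot: [3.141, 0.0, 1.542]
force: [-0.5, -0.8, -2.9]
grip_width: 0.0457
grip_force: 25.0
```

```bash
python3 -m pendant "[0,0,0.001,0,0,0,-1, 0,0,0.002,0,0,0,-1, 0,0,0.003,0,0,0,-1, 0,0,0.004,0,0,0,-1, 0,0,0.005,0,0,0,-1, 0,0,0.0055,0,0,0,-1, 0,0,0.0055,0,0,0,-1]"
```

```text
time_s: 34.85
ee_pos: [0.4668, -0.1071, 0.0232]
eef_rot: [-3.142, -0.0, 1.542]
force: [-0.0, 0.1, -2.2]
grip_width: 0.046
grip_force: 25.0
```

```bash
python3 -m pendant "[0,0,0.001,0,0,0,-1, 0,0,0.0015,0,0,0,-1, 0,0,0.002,0,0,0,-1, 0,0,0.002,0,0,0,-1]"
```

```text
time_s: 35.25
ee_pos: [0.4668, -0.1071, 0.023]
eef_rot: [3.142, 0.0, 1.542]
force: [-5.8, 1.7, 13.3]
grip_width: 0.0456
grip_force: 25.0
```

```bash
python3 -m pendant "[0,0,-0.001,0,0,0,-1, 0,0,-0.001,0,0,0,0.4, 0,0,-0.001,0,0,0,0.7, 0,0,-0.001,0,0,0,0.7, 0,0,-0.001,0,0,0,0.7, 0,0,-0.001,0,0,0,0.7, 0,0,-0.03,0,0,0,0.7, 0,0,-0.09,0,0,0,1, 0,0,-0.17,0,0,0,1, 0,0,-0.25,0,0,0,1, 0,0,-0.33,0,0,0,1, 0,0,-0.36,0,0,0,1]"; python3 -m pendant "[0,0.1,-0.06,0,0,0,1, 0,0.18,-0.1,0,0,0,1, 0,0.25,-0.1,0,0,0,1, 0,0.25,-0.1,0,0,0,1]"
python3 - <<'E'
from h import *
I=[]
p=cam("wrist"); cv2.imwrite("pics/w7.png",p["pixels"][:,:,::-1])
a=cam("scene")["pixels"][90:290,130:420]; b=cam("side")["pixels"][90:340,180:380]
a=cv2.resize(a,None,fx=1.5,fy=1.5,interpolation=cv2.INTER_CUBIC); b=cv2.resize(b,None,fx=1.8,fy=1.8,interpolation=cv2.INTER_CUBIC)
c=np.zeros((450,800,3),np.uint8); c[:a.shape[0],:a.shape[1]]=a; c[:450,440:800]=b; cv2.imwrite("pics/f.png",c[:,:,::-1])
print(status.get_obs()['ee_pos'])
E
```

```text
time_s: 36.45
ee_pos: [0.4677, -0.1073, 0.2061]
eef_rot: [3.137, 0.001, 1.542]
force: [-0.2, 0.3, -0.5]
grip_width: 0.0942
grip_force: 0.0
time_s: 36.85
ee_pos: [0.5943, -0.1106, 0.2507]
eef_rot: [-3.14, -0.0, 1.542]
force: [-0.1, 0.1, -0.9]
grip_width: 0.094
grip_force: 0.0
[ 0.59115367 -0.11062868  0.25162259]
```

View pics/w7.png

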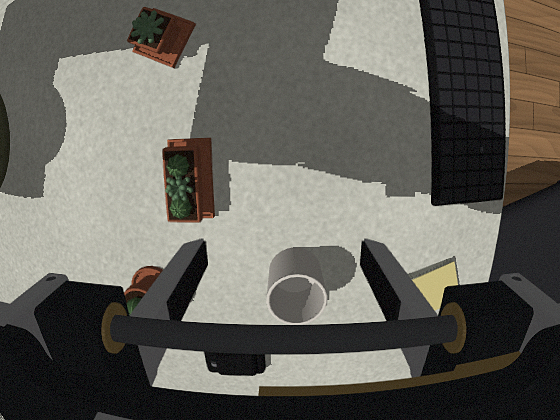

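View pics/f.png

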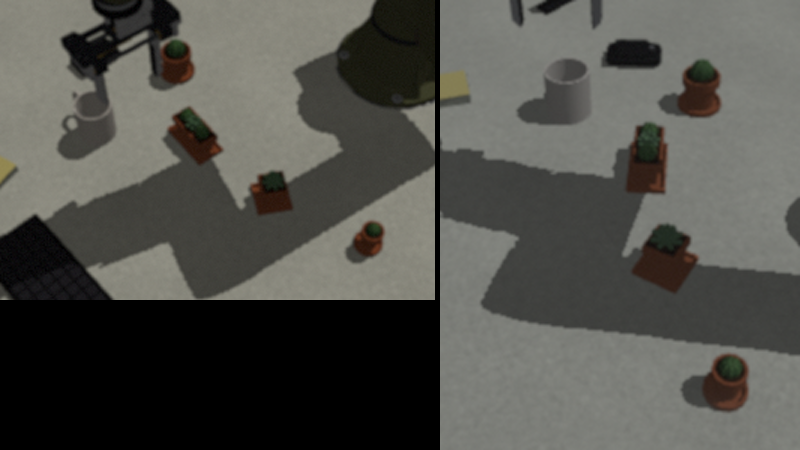

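All four pots appear upright in their saucers: oblong at (182,180) and square at (160,35) in the wrist view, with the mug and mouse untouched. One overlay check of flatness and alignment.

Run:
```python
from h import *
p=cam("wrist"); k=5
im=cv2.resize(p["pixels"][0:235,110:225,::-1],None,fx=k,fy=k,interpolation=cv2.INTER_CUBIC).copy()
def draw(P,q,z,col):
    c,s=np.cos(q[2]),np.sin(q[2]); X=P@np.array([[c,-s,0],[s,c,0],[0,0,1]]).T+[q[0],q[1],z]
    u=((proj(p,X)-[110,0]+.5)*k).astype(np.int32); cv2.polylines(im,[u[[0,1,3,2]]],True,col,1)
for q,r,s,h in [([.4666,-.1066,1.541],(.096,.046),(.11,.06),.046),([.4365,.092,1.083],(.05,.05),(.068,.068),.05)]:
    draw(rect(*r,0),q,h+.004,(0,255,0)); draw(rect(*s,0),q,.01,(255,255,0))
a=im[:100*k//1*1][:400]; b=im[600:1175]
out=np.zeros((600,800,3),np.uint8); out[:280,:400]=cv2.resize(a,(400,280)); b=cv2.resize(b,(400,400)); out[100:500,400:]=b; cv2.imwrite("pics/o.png",out)
```

```text
(no output)
```

View pics/o.png

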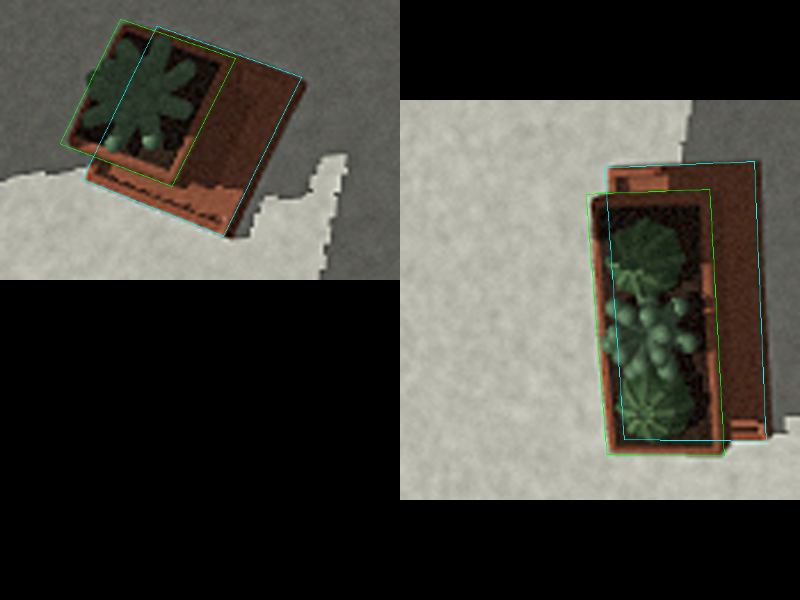

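The overlay shows both rims parallel to their saucers and within about 1 px of where flat-standing pots should be. I'll hand it in.

```bash
python3 -c "
from station import order
print(order.hand_in())"
```

```text
the job is handed in; nothing more can be done
None
```

All four pots were set down under force control, upright in their matching saucers, with the square and oblong pots lined up; the mug and mouse were not touched, and the job was handed in at about 37 s (no verdict returned).

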